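# Rack the chamfered guide pins all alike

### The job

Three steel guide pins lie loose on the bench: two have one tapered (chamfered) end, the third is cut square at both ends. Lay the two tapered pins in the two free places of the notched wooden rack, fully down in the notches, with their tapered ends pointing the same way as the pin already racked there. Leave the square-ended pin lying where it is.

Things in the scene. Friction and masses are not known exactly. Their poses are not given: they have to be found in the camera images.
- pin_1_nose (a point): A tapered guide pin: steel, 160 mm long, round, 22 mm across, 0.3-0.5 kg; lies on the 26 x 26 mm square grip, 44 mm long, at its middle (axis 13 mm above the bench). Point: tip of the tapered end, whose last 28 mm narrow to 6 mm; the other end is cut square. x runs along the pin out of this tip, z up; the grip's middle is 80 mm behind it (-x).
- pin_2_nose (a point): The other tapered guide pin, just alike: steel, 160 mm long, round, 22 mm across, 0.3-0.5 kg; lies on the 26 x 26 mm square grip, 44 mm long, at its middle (axis 13 mm above the bench). Point: tip of the tapered end, whose last 28 mm narrow to 6 mm; the other end is cut square. x runs along the pin out of this tip, z up; the grip's middle is 80 mm behind it (-x).
- pin_square: The odd pin, to be left alone: same size, material and square grip as the tapered ones, but both ends are cut off square at the full 22 mm. Origin mid-length on its axis, 13 mm above the bench; x along the pin. (Also fixed near by: a stack of blue bins on the left, x 0.2 to 0.5 m, y over 0.37 m, taller than 0.3 m; a hand that starts beside them gets clear by first going straight ahead, +x.)
- rack: Fixed wooden rack 114 (x) x 214 (y) x 54 mm, origin under its centre. Two rails along y, 12 mm thick, 70 mm clear between, with V notches (40 mm wide, 20 deep) at y = 75, 0, -75 mm. A tapered pin is fixed at y = 75, tip to +x; y = 0 and -75 are free. Pins lie along x across both rails, grip between the rails; fully down: axis 50 mm above the bench, middle at x = 0, tip at x = 80.

How it is judged (in metres and radians):
At the end, for the whole second after the job is handed in: One tapered pin lies in each free place, tip toward the rack's +x: tip x within 18 mm of 80 mm, y within 12 mm of the place, height within 7 mm of 50 mm, pin within 10 degrees of the rack's x axis. The square-ended pin is within 30 mm of where it lay ((((x of pin_1_nose in the frame of rack between 0.062 and 0.098 m and y of pin_1_nose in the frame of rack between -0.012 and 0.012 m and z of pin_1_nose in the frame of rack between 0.043 and 0.057 m and angle between the x axis of pin_1_nose and the x axis of rack, either way round below 0.175 rad) and (x of pin_2_nose in the frame of rack between 0.062 and 0.098 m and y of pin_2_nose in the frame of rack between -0.087 and -0.063 m and z of pin_2_nose in the frame of rack between 0.043 and 0.057 m and angle between the x axis of pin_2_nose and the x axis of rack, either way round below 0.175 rad)) or ((x of pin_1_nose in the frame of rack between 0.062 and 0.098 m and y of pin_1_nose in the frame of rack between -0.087 and -0.063 m and z of pin_1_nose in the frame of rack between 0.043 and 0.057 m and angle between the x axis of pin_1_nose and the x axis of rack, either way round below 0.175 rad) and (x of pin_2_nose in the frame of rack between 0.062 and 0.098 m and y of pin_2_nose in the frame of rack between -0.012 and 0.012 m and z of pin_2_nose in the frame of rack between 0.043 and 0.057 m and angle between the x axis of pin_2_nose and the x axis of rack, either way round below 0.175 rad))) and distance of pin_square from where it was at the start of the episode below 0.03 m); the robot touches nothing.
It fails at once if the square-ended pin is moved 30 mm or more from where it lay (distance of pin_square from where it was at the start of the episode above 0.03 m).
It also fails if it takes over 69 s, if anything falls off the work surface, if the arm or the gripper's body presses on something with over 40 N, if the wrist force passes 120 N, or if a joint passes its speed limit or range.

### The arm

A 7-joint arm with a two-finger parallel gripper is mounted at the origin on the work surface; the furniture and walls round the work are solid. World frame = base frame: x ahead of the robot, y to its left, z up, the work surface at z = 0. Lengths are in mm, angles in rad, forces in N, time in s.
With the tool pointing down it reaches from about 400 to 750 mm from the base axis. Payload 19.5 kg.
Tool frame: the origin (TCP) lies between the finger pads; the fingertips stand 11 mm ahead of it and the grasp point (between the pads) lies 8 mm behind it; z points along the fingers, y is the line along which they close (so a half turn about z gives the same grasp; the last joint's range is limited). The gripper opens to 85 mm and grips with 20 to 120 N. Pads are 22 mm wide; open, the fingers measure 114 mm over their backs; the gripper's body (76 mm by 85 mm) begins 54 mm behind the grasp point. The pads swing forward as they close: fully open they stand 13 mm farther back than shut.
Start: joints at [1.265, 0.707, -0.028, 1.485, 0.022, 0.951, -0.075], TCP at [149.925, -555.082, 216.268] pointing down, gripper open.
Joint ranges: [-2.71, 2.71], [-0.32, 2.16], [-1.57, 1.52], [0, 2.45], [-1.46, 4.6], [0, 2.02], [-2.83, 2.83]. Speed limits (rad/s): [1.89, 1.89, 2.57, 2.57, 3.01, 3.01, 3.01].

### API

Orientations are given as a unit quaternion [x, y, z, w].
In Python, from station import env, viewer, sensors gives the robot as it stands (env), with the cameras (viewer) and the readings (sensors).
- The arm moves only by the tool nudge_tcp, called by a JSON object that holds its "op" and its "data". Schema: {"type":"object","properties":{"plan":{"type":"object","properties":{"tx":{"type":"array","items":{"type":"number"},"minItems":1,"maxItems":20},"ty":{"type":"array","items":{"type":"number"},"minItems":1,"maxItems":20},"tz":{"type":"array","items":{"type":"number"},"minItems":1,"maxItems":20},"rz":{"type":"array","items":{"type":"number"},"minItems":1,"maxItems":20},"finger_gap":{"type":"array","items":{"type":"number"},"minItems":1,"maxItems":20}},"additionalProperties":false,"required":["tx","ty","tz","rz","finger_gap"]},"only":{"type":"string"},"quiet":{"type":"boolean"},"lines":{"type":"string"}},"required":["plan"],"additionalProperties":false}. plan is an object with one list for each field, all of the same length, 1 to 20, a row being the entries at one place: tx, ty, tz (the shift in fractions of the full range, 1 being 1000 mm), rz (a turn about the tool's z in normalised numbers (1 is 360 degrees)), finger_gap (the finger opening in mm); each row shifts and turns the commanded pose from where the row before left it, along the tool's axes as they then stand; what a row does not reach is not made up. A row lasts 1/12 s, in which the tool goes at most 41.7 mm and 0.125 rad, less where a joint would pass 70% of its speed; a pose out of reach is approached as far as the arm can. The fingers move at their own pace and stop on an object; the grip force is fixed at half the most. Time passes only in rows, so rows that do not move let the fingers close. The tool returns the time, the measured TCP pose, the force, the opening and the grip force at its end. only (a regular expression) keeps the lines of the reply that match it, lines (a string "A,B") keeps lines A to B, and quiet returns only ok. No shift or turn number may pass 1 either way. Input that does not fit is refused with a message, and nothing moves.
- sensors.get_obs(): the state, without advancing time (a new reading comes with each control period).
- viewer.read_camera(name): name is "scene" or "top" or "wrist"; returns the picture (400x640x3 uint8, blue, green, red); there is no depth.
- viewer.camera_info(name): a dict with "K" (3x3 intrinsics, pixels), "view" (4x4, takes a point from world to camera coordinates). Camera axes: x right, y down, z forward; pixel columns grow to the right and rows downward; lengths in mm; the calibration is good to about 2 mm. A picture is of the moment at which its call begins: read the wrist's pose just before it. camera_info takes no time and is no camera call; for the wrist camera it gives the pose at the moment of the call.
- env.hand_in(): hands the job in; it is judged then, once.
The state is a dict: "t": time; "joint_positions": joint angles; "qd": joint speeds; "effort": joint torques, N m; "tcp_pos": TCP position; "orientation": TCP orientation; "contact_force": force on the tool from outside, world axes, zero at the start; "torque": the same for the moment, N m; "width": finger opening in mm; "finger_force": force on a finger pad.
Only numpy, scipy, OpenCV 4.12 (cv2) and the standard library are available. Lean on these libraries where they do the work, as an engineer would, in place of code of your own. Each camera call takes 0.05 s, during which the arm holds its last target. There are 200 camera calls.

## Working session

There is one attempt and no reset: what is moved stays moved. The work goes in short steps, Python scripts to look and compute and a tool call to move; the robot and the scene stay as the last step left them, time stands still between calls to the robot, and variables do not carry over. Pictures are saved under pics/ and viewed, at most 10 in all, crops included, and the job is handed in when it is done.

```bash
ls; mkdir -p pics
```

Run:
```python
from station import env, viewer, sensors
import cv2
o=sensors.get_obs();print(o)
for n in("top","scene"):
    cv2.imwrite(f"pics/{n}0.png",viewer.read_camera(n));i=viewer.camera_info(n);print(n,i["K"],i["view"])
```

```text
pics
station.py
{'t': 0.0, 'joint_positions': array([ 1.26529832,  0.70707616, -0.02764036,  1.4849836 ,  0.02197248,
        0.95089918, -0.07552429]), 'qd': array([ 8.93196788e-04, -5.86599081e-04, -8.80710227e-04,  1.68704458e-04,
        8.47025389e-05, -6.56113568e-05,  6.37950206e-05]), 'effort': array([-5.68830765e-04, -8.83229041e+01,  1.23444781e+00, -2.36167252e+01,
        1.68384315e-02,  6.60548627e-03,  3.44635782e-05]), 'tcp_pos': array([ 149.87662804, -554.8406752 ,  215.84629086]), 'orientation': array([ 9.91315281e-01,  1.31505623e-01, -6.82513535e-05, -5.28416287e-04]), 'contact_force': array([-0.62081975, -0.20934796, -0.62925676]), 'torque': array([ 0.02365278, -0.04623122,  0.03077949]), 'finger_force': 0.0, 'width': 85.14580775317452}
top [[434.03708899   0.         315.73334551]
 [  0.         434.03708899 199.23353567]
 [  0.           0.           1.        ]] [[-5.80406212e-02 -9.98302890e-01  4.75663485e-03 -6.79098411e+01]
 [-9.76237200e-01  5.57599665e-02 -2.09408106e-01  5.15079408e+02]
 [ 2.08787488e-01 -1.67977805e-02 -9.77816762e-01  1.03962869e+03]
 [ 0.00000000e+00  0.00000000e+00  0.00000000e+00  1.00000000e+00]]
scene [[384.98823393   0.         321.07024065]
 [  0.         384.98823393 205.93950916]
 [  0.           0.           1.        ]] [[-8.08622101e-01 -5.88326786e-01 -1.37541344e-03  3.76435443e+02]
 [-3.02895708e-01  4.18315042e-01 -8.56309941e-01  2.32249906e+02]
 [ 5.04365431e-01 -6.92014537e-01 -5.16460447e-01  5.41363093e+02]
 [ 0.00000000e+00  0.00000000e+00  0.00000000e+00  1.00000000e+00]]
```

View pics/top0.png

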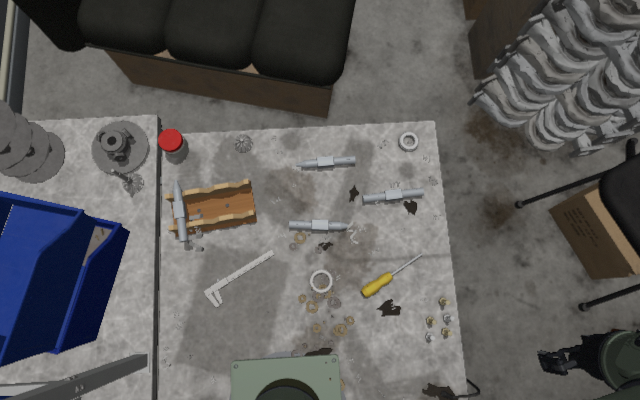

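View pics/scene0.png

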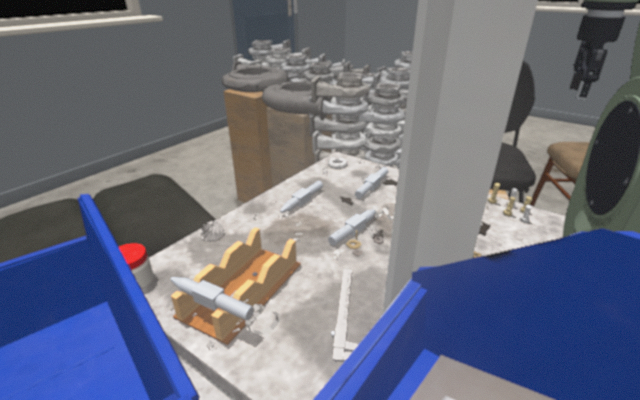

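The top view shows three pins at about (326,162), (392,195) and (320,226), and the rack at about (210,207) with its fixed pin at (180,210). The scene view shows the same layout. I'll enlarge the pin and rack area next.

Run:
```python
import cv2,numpy as np
im=cv2.imread("pics/top0.png")
a=cv2.resize(im[145:245,280:440],None,fx=5,fy=5,interpolation=cv2.INTER_CUBIC)
cv2.imwrite("pics/c1.png",a)
b=cv2.resize(im[170:250,155:270],None,fx=6,fy=6,interpolation=cv2.INTER_CUBIC)
cv2.imwrite("pics/c2.png",b)
```

```text
(no output)
```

View pics/c1.png

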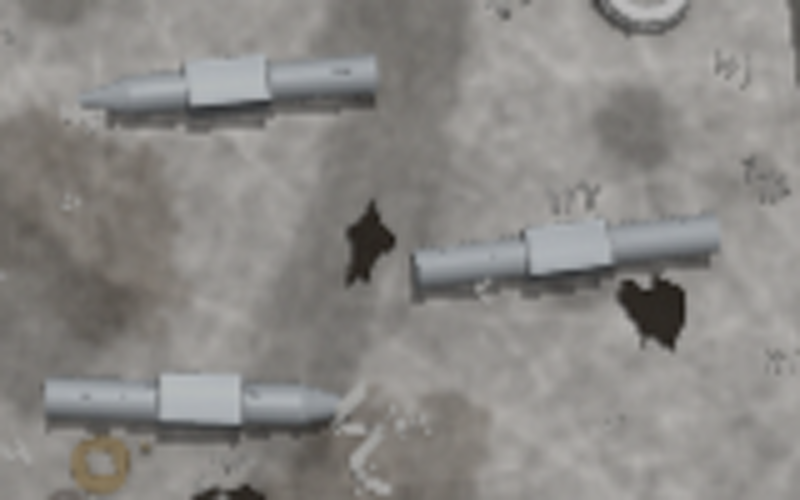

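View pics/c2.png

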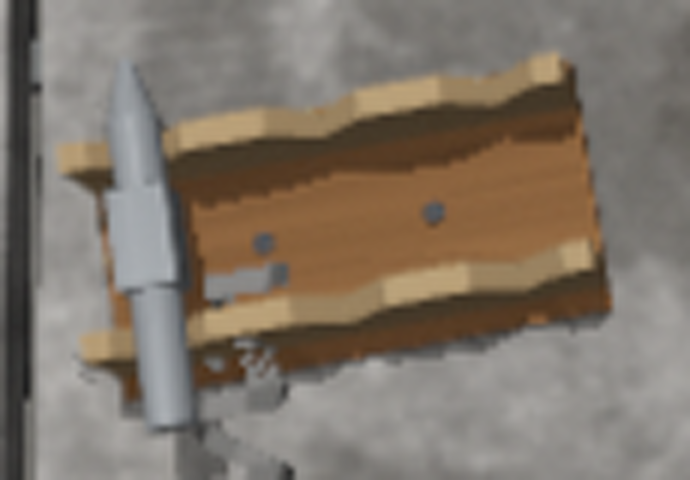

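Top crop, in crop pixels: the upper pin is tapered, with its tip at (82,98), grip at (228,80) and tail at (375,78). The lower pin is tapered, with its tip at (338,405), grip at (200,400) and tail at (45,400). The right-hand pin at (412–720, 245) is the square one. In the rack crop, the racked tip is at (125,62) and the rail-top ends are at (566,65), (595,252), (60,160) and (83,347).

Create h.py:
```python
import numpy as np
from station import env, viewer, sensors
from scipy.spatial.transform import Rotation as R
def ray(cam,px,z):
    i=viewer.camera_info(cam);V=i["view"];d=np.linalg.inv(i["K"])@[px[0],px[1],1]
    Rm=V[:3,:3];c=-Rm.T@V[:3,3];d=Rm.T@d
    return (c+d*(z-c[2])/d[2])[:2]
def orig(c,s,off): return (np.array(c)+.5)/s-.5+off
def go(tx,ty,tz,yaw):
    "moves in tool axes; yaw=world angle of tool y (closing) axis"
    o=sensors.get_obs();r=R.from_quat(o["orientation"]);M=r.as_matrix()
    d=M.T@(np.array([tx,ty,tz])-o["tcp_pos"]);a=np.arctan2(M[1,1],M[0,1])
    dy=(yaw-a+np.pi/2)%np.pi-np.pi/2   # ccw in world = negative about tool z (down)
    print("tcp",o["tcp_pos"].round(1),"q",o["joint_positions"].round(2),"tool d",d.round(1),"tool-z turn",round(-dy,3),"tilt",M[:,2].round(3))
```

Run:
```python
from h import *
deg=lambda v:np.degrees(np.arctan2(v[1],v[0]))
for n,t,e,g in(("A",(82,98),(376,78),(228,80)),("B",(338,405),(45,400),(200,400)),("S",(412,272),(720,235),(568,247))):
    T,E,G=[ray("top",orig(p,5,(280,145)),z) for p,z in((t,13),(e,13),(g,26))]
    print(n,T.round(1),E.round(1),"grip",G.round(1),"mid",((T+E)/2).round(1),"len",np.linalg.norm(T-E).round(1),"ang",deg(T-E).round(1))
P=np.array([ray("top",orig(p,6,(155,170)),54) for p in((566,65),(595,252),(60,160),(83,347))])
print(P.round(1));n=np.linalg.norm
print("len",n(P[0]-P[2]),n(P[1]-P[3]),"w",n(P[0]-P[1]),n(P[2]-P[3]))
c=P.mean(0);y=P[2]+P[3]-P[0]-P[1];print("rack",c.round(1),"xang",deg(y)-90)
T,E,G=[ray("top",orig(p,6,(155,170)),z) for p,z in(((125,62),50),((168,422),50),((145,240),63))]
print("fixed",T.round(1),E.round(1),G.round(1),n(T-E),deg(T-E))
a=np.radians(deg(y)-90);ux=np.array([np.cos(a),np.sin(a)]);uy=np.array([-ux[1],ux[0]])
for q in(75,0,-75):print(q,(c+q*uy).round(1))
print("tip rack coords",(T-c)@ux,(T-c)@uy)
go(500,-200,200,0)
```

```text
A [617.5 -51.2] [ 619.8 -208.6] grip [ 619.1 -128.9] mid [ 618.7 -129.9] len 157.4 ang 90.8
B [ 444.9 -175.4] [456.2 -24.2] grip [ 449.7 -103.9] mid [450.6 -99.8] len 151.6 ang -94.3
S [ 512.9 -219.3] [ 523.5 -382.9] grip [ 518.9 -299.7] mid [ 518.2 -301.1] len 163.9 ang 93.7
[[569.   69.5]
 [487.7  59.5]
 [539.9 282.7]
 [459.9 272.1]]
len 215.268686002722 214.44826978110424 w 81.93175124652703 80.74197165323702
rack [514.1 170.9] xang 7.626565709097889
fixed [582.1 257.2] [427.2 238. ] [501.7 244.1] 156.08810467110675 7.0504564154984966
75 [504.2 245.3]
0 [514.1 170.9]
-75 [524.1  96.6]
tip rack coords 78.79971626119634 76.43747419102074
tcp [ 149.8 -554.9  215.9] q [ 1.27  0.71 -0.03  1.48  0.02  0.95 -0.08] tool d [ 430.6 -251.3   16.1] tool-z turn -1.307 tilt [-0.     0.001 -1.   ]
```

A's grip is at (619,-129) with its tip at 90.8°. B's grip is at (450,-104) with its tip at -94.3°. The rack's x axis is at 7.6°. Lengths come out as 157, 152 and 164 mm against 160 mm, and 215 × 81 mm against 214 × 82 mm, so the fit is good. A goes to y = 0 and B to y = -75. I'll turn the tool first.

The manual's scale: shifts go in shares of 1000 mm and turns go in shares of 360 degrees. Converting my numbers, -0.11 rad / 6.2832 = -0.0175.

{"op": "nudge_tcp", "data": {"plan": {"tx":[0, 0, 0, 0, 0, 0, 0, 0, 0, 0, 0, 0, 0, 0], "ty":[0, 0, 0, 0, 0, 0, 0, 0, 0, 0, 0, 0, 0, 0], "tz":[0, 0, 0, 0, 0, 0, 0, 0, 0, 0, 0, 0, 0, 0], "rz":[-0.0175, -0.0175, -0.0175, -0.0175, -0.0175, -0.0175, -0.0175, -0.0175, -0.0175, -0.0175, -0.0175, -0.0175, 0, 0], "finger_gap":[85, 85, 85, 85, 85, 85, 85, 85, 85, 85, 85, 85, 85, 85]}}}

```text
t: 1.27
tcp_pos: [149.7, -555.0, 216.0]
orientation: [0.704, 0.71, 0.0, -0.0]
contact_force: [-0.4, -0.3, -0.1]
width: 85.2
finger_force: 0.0
```

```bash
python3 -c "
from h import *
go(619,-129,130,0.014)"
```

```text
tcp [ 149.7 -555.   216. ] q [ 1.46  0.73 -0.42  1.48  0.32  1.    0.97] tool d [421.6 473.2  86.3] tool-z turn -0.005 tilt [ 0.     0.001 -1.   ]
```

In the tool's units: 23.6 mm / 1000 = 0.0236, 21 mm / 1000 = 0.021.

{"op": "nudge_tcp", "data": {"plan": {"tx":[0.021, 0.021, 0.021, 0.021, 0.021, 0.021, 0.021, 0.021, 0.021, 0.021, 0.021, 0.021, 0.021, 0.021, 0.021, 0.021, 0.021, 0.021, 0, 0], "ty":[0.0236, 0.0236, 0.0236, 0.0236, 0.0236, 0.0236, 0.0236, 0.0236, 0.0236, 0.0236, 0.0236, 0.0236, 0.0236, 0.0236, 0.0236, 0.0236, 0.0236, 0.0236, 0, 0], "tz":[0.002, 0.002, 0.002, 0.002, 0.002, 0.002, 0.002, 0.002, 0.002, 0.002, 0.002, 0.002, 0.002, 0.002, 0.002, 0.002, 0.002, 0.002, 0, 0], "rz":[0, 0, 0, 0, 0, 0, 0, 0, 0, 0, 0, 0, 0, 0, 0, 0, 0, 0, 0, 0], "finger_gap":[85, 85, 85, 85, 85, 85, 85, 85, 85, 85, 85, 85, 85, 85, 85, 85, 85, 85, 85, 85]}}}

```text
t: 2.93
tcp_pos: [570.4, -170.0, 179.8]
orientation: [0.703, 0.711, 0.0, -0.0]
contact_force: [0.2, -1.6, 0.6]
width: 84.7
finger_force: 0.0
```

Run:
```python
from h import *
import cv2
go(619,-129,80,0.014)
cv2.imwrite("pics/w1.png",viewer.read_camera("wrist"))
i=viewer.camera_info("wrist");V=i["view"]
for p in((619,-129,26),(617,-51,13),(619,-209,13)):
    q=V[:3,:3]@p+V[:3,3];print((i["K"]@q/q[2])[:2].round(0))
```

```text
tcp [ 570.4 -170.   179.8] q [ 0.38  0.79 -0.31  1.45  0.27  0.94  0.02] tool d [40.4 49.1 99.8] tool-z turn -0.002 tilt [-0.     0.001 -1.   ]
[366. 137.]
[366.  54.]
[361. 209.]
```

View pics/w1.png

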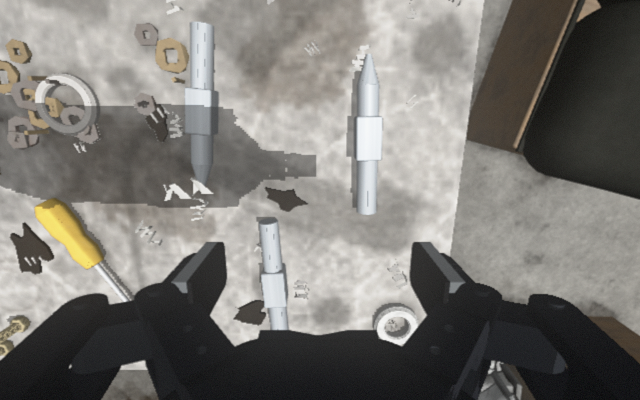

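The wrist view confirms it. A's grip is at (369,138), tip at (369,53) and tail at (367,213). B's grip is at (201,111), tip at (201,183) and tail at (201,24). I'll refine both positions from these.

Run:
```python
from h import *
for t,e,g in(((369,53),(367,213),(369.5,138)),((201.5,183),(201.5,24),(201.5,111))):
    T,E,G=ray("wrist",t,13),ray("wrist",e,15),ray("wrist",g,26)
    print(T.round(1),E.round(1),G.round(1),np.linalg.norm(T-E),np.degrees(np.arctan2(*(T-E)[::-1])))
go(621,-129,80,0.014)
```

```text
[619.5 -49.7] [ 625.8 -212.4] [ 622.3 -130. ] 162.8092424215212 92.19803735619716
[ 445.7 -180.9] [459.8 -26.5] [ 456.9 -105.8] 155.01697496586473 -95.23785009317074
tcp [ 569.7 -171.4  180. ] q [ 0.39  0.79 -0.31  1.45  0.27  0.94  0.02] tool d [ 41.8  51.8 100. ] tool-z turn -0.003 tilt [-0.001 -0.    -1.   ]
```

In the tool's units: 20 mm / 1000 = 0.02, 10.3 mm / 1000 = 0.0103, -0.015 rad / 6.2832 = -0.0024.

{"op": "nudge_tcp", "data": {"plan": {"tx":[0.0103, 0.0103, 0.0103, 0.0103, 0, 0, 0, 0, 0, 0, 0, 0], "ty":[0.013, 0.013, 0.013, 0.013, 0, 0, 0, 0, 0, 0, 0, 0], "tz":[0, 0, 0, 0, 0.02, 0.02, 0.02, 0.02, 0.02, 0.015, 0, 0], "rz":[-0.0024, 0, 0, 0, 0, 0, 0, 0, 0, 0, 0, 0], "finger_gap":[85, 85, 85, 85, 80, 75, 70, 65, 60, 60, 60, 60]}}}

```text
t: 3.98
tcp_pos: [620.3, -130.0, 65.5]
orientation: [0.698, 0.716, -0.0, -0.0]
contact_force: [1.1, -0.2, 0.6]
width: 60.1
finger_force: 0.0
```

```bash
python3 -c "
from h import *
go(621,-130,14,0.026)"
```

```text
tcp [ 620.3 -130.    65.5] q [ 0.28  0.99 -0.27  1.4   0.31  0.8  -0.07] tool d [ 0.   0.7 51.5] tool-z turn -0.0 tilt [-0.001 -0.    -1.   ]
```

In the tool's units: 15 mm / 1000 = 0.015, 6 mm / 1000 = 0.006.

{"op": "nudge_tcp", "data": {"plan": {"tx":[0, 0, 0, 0, 0, 0, 0, 0, 0, 0, 0, 0, 0], "ty":[0, 0, 0, 0, 0, 0, 0, 0, 0, 0, 0, 0, 0], "tz":[0.015, 0.015, 0.015, 0.006, 0, 0, 0, 0, 0, 0, 0, 0, 0], "rz":[0, 0, 0, 0, 0, 0, 0, 0, 0, 0, 0, 0, 0], "finger_gap":[60, 60, 60, 60, 60, 20, 20, 20, 20, 20, 20, 20, 20]}}}

```text
t: 5.07
tcp_pos: [620.8, -129.1, 14.3]
orientation: [0.697, 0.717, 0.0, -0.0]
contact_force: [0.1, 0.1, -0.2]
width: 19.7
finger_force: 0.0
```

```bash
python3 -c "
from h import *
go(621,-130,150,0.026)"
```

```text
tcp [ 620.8 -129.1   14.3] q [ 0.27  1.07 -0.25  1.41  0.34  0.7  -0.09] tool d [  -0.9    0.2 -135.7] tool-z turn 0.002 tilt [-0.  0. -1.]
```

The fingers closed to 20 mm with no force, so either the pin isn't between them or something slipped. I'll look.

Run:
```python
from h import *
import cv2
a=viewer.read_camera("wrist");b=viewer.read_camera("top")[120:250,240:440]
cv2.imwrite("pics/w2.png",np.vstack([cv2.resize(a,(560,350)),cv2.resize(b,(560,250))[:250]]))
print(sensors.get_obs()["width"],sensors.get_obs()["finger_force"])
```

```text
19.95427113302146 0.0
```

View pics/w2.png

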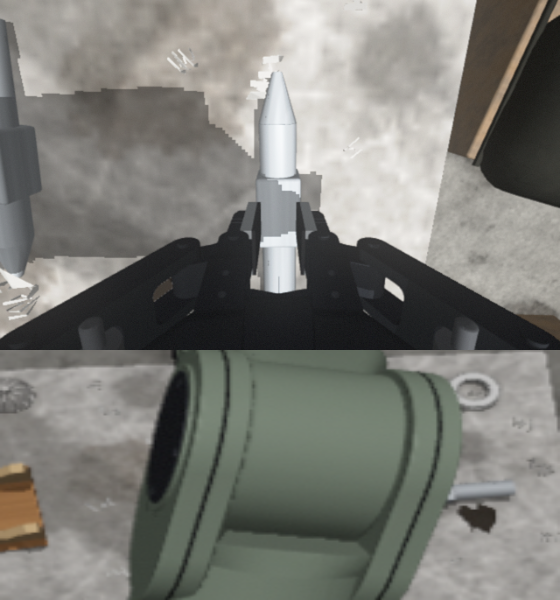

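The fingers straddle A's grip correctly, with small gaps on each side around (275,230). The opening scale must read lower than the real gap, so I'll command a full close.

{"op": "nudge_tcp", "data": {"plan": {"tx":[0, 0, 0, 0, 0, 0], "ty":[0, 0, 0, 0, 0, 0], "tz":[0, 0, 0, 0, 0, 0], "rz":[0, 0, 0, 0, 0, 0], "finger_gap":[0, 0, 0, 0, 0, 0]}}}

```text
t: 5.67
tcp_pos: [620.8, -129.1, 14.3]
orientation: [0.697, 0.717, 0.0, -0.0]
contact_force: [0.1, -0.3, 0.4]
width: -0.1
finger_force: 0.0
```

```bash
python3 -c "
from h import *
go(621,-130,150,0.026)"
```

```text
tcp [ 620.8 -129.1   14.3] q [ 0.27  1.07 -0.25  1.41  0.34  0.7  -0.09] tool d [  -0.9    0.2 -135.7] tool-z turn 0.002 tilt [-0.  0. -1.]
```

Run:
```python
from h import *
import cv2
a=viewer.read_camera("wrist")[120:400,180:460]
cv2.imwrite("pics/w3.png",cv2.resize(a,(560,560)))
i=viewer.camera_info("wrist");V=i["view"];o=sensors.get_obs();M=R.from_quat(o["orientation"]).as_matrix()
for p in (o["tcp_pos"],o["tcp_pos"]+M[:,2]*11,o["tcp_pos"]-M[:,2]*8,(621,-130,26),(621,-108,26),(621,-50,13)):
    q=V[:3,:3]@p+V[:3,3];print(((i["K"]@q/q[2])[:2]-[180,120])*2)
```

```text
[270.50124159 231.43979689]
[270.77993323 216.92220285]
[270.27568918 243.18926396]
[270.9095252  252.14153907]
[273.2266499  170.42548248]
[279.83534243 -72.21446511]
```

View pics/w3.png

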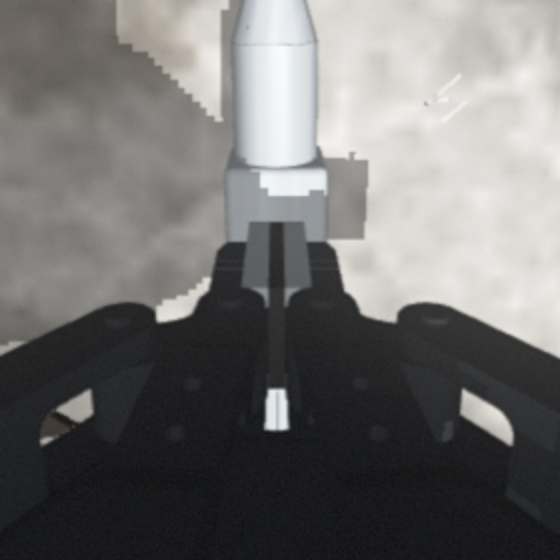

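The fingers closed above the pin: its grip shows below and ahead of the fingertips at (275,222). The tips therefore stand higher than the stated geometry, or the pose is biased. I'll work out from the pixels where the tips sit in the tool frame.

Run:
```python
from h import *
i=viewer.camera_info("wrist");V=i["view"];o=sensors.get_obs();M=R.from_quat(o["orientation"]).as_matrix()
print(i["K"][0,0]);c=-V[:3,:3].T@V[:3,3];print("cam in tool",M.T@(c-o["tcp_pos"]),"axis",M.T@V[2,:3])
def pr(t):
    q=V[:3,:3]@(o["tcp_pos"]+M@np.array(t))+V[:3,3];return (i["K"]@q/q[2])[:2].round(0)
for z in(11,0,-10,-20,-30):print(z,"closed",pr((11,0,z)),pr((-11,0,z)),"open",pr((11,42.5,z-13)),pr((11,-42.5,z-13)))
```

```text
309.10532101442715
cam in tool [  65.80853944    1.30852999 -158.69271787] axis [-2.59911256e-01  7.09173986e-04  9.65632247e-01]
11 closed [315. 211.] [315. 246.] open [395. 218.] [236. 218.]
0 closed [315. 217.] [315. 254.] open [400. 225.] [230. 225.]
-10 closed [315. 223.] [315. 262.] open [405. 233.] [224. 233.]
-20 closed [315. 230.] [315. 272.] open [411. 241.] [218. 241.]
-30 closed [315. 239.] [315. 283.] open [419. 251.] [210. 251.]
```

Both the open and the closed views put the fingertips about 30 mm farther back than stated, at tool z ≈ -20. That matches the missed grasp: the tips were at about 34 mm, above the 26 mm grip. I'll open, then descend slowly while watching the force.

In the tool's units: 5 mm / 1000 = 0.005.

{"op": "nudge_tcp", "data": {"plan": {"tx":[0, 0, 0, 0, 0, 0, 0, 0, 0, 0, 0, 0, 0], "ty":[0, 0, 0, 0, 0, 0, 0, 0, 0, 0, 0, 0, 0], "tz":[0, 0, 0, 0, 0, 0, 0, 0.005, 0.005, 0.005, 0.005, 0, 0], "rz":[0, 0, 0, 0, 0, 0, 0, 0, 0, 0, 0, 0, 0], "finger_gap":[60, 60, 60, 60, 60, 60, 60, 60, 60, 60, 60, 60, 60]}}}

```text
t: 6.8
tcp_pos: [620.6, -129.1, -6.1]
orientation: [0.697, 0.717, -0.0, -0.0]
contact_force: [0.3, -0.4, 1.4]
width: 59.8
finger_force: 0.0
```

{"op": "nudge_tcp", "data": {"plan": {"tx":[0, 0, 0, 0], "ty":[0, 0, 0, 0], "tz":[0.002, 0.002, 0.002, 0], "rz":[0, 0, 0, 0], "finger_gap":[60, 60, 60, 60]}}}

```text
t: 7.13
tcp_pos: [620.6, -129.1, -12.1]
orientation: [0.697, 0.717, -0.0, -0.0]
contact_force: [0.9, 0.2, -0.1]
width: 59.9
finger_force: 0.0
```

There is no contact at TCP z -12, so the tips really are that much higher. Closing now.

{"op": "nudge_tcp", "data": {"plan": {"tx":[0, 0, 0, 0, 0, 0, 0, 0, 0, 0], "ty":[0, 0, 0, 0, 0, 0, 0, 0, 0, 0], "tz":[0, 0, 0, 0, 0, 0, 0, 0, 0, 0], "rz":[0, 0, 0, 0, 0, 0, 0, 0, 0, 0], "finger_gap":[0, 0, 0, 0, 0, 0, 0, 0, 0, 0]}}}

```text
t: 7.97
tcp_pos: [621.0, -129.2, -11.3]
orientation: [0.697, 0.717, 0.0, 0.0]
contact_force: [-0.2, 0.3, 5.5]
width: 24.7
finger_force: 60.2
```

Gripped: 24.7 mm opening, 60 N. The pin axis is at TCP z + 24.5. Lifting.

In the tool's units: -20 mm / 1000 = -0.02, -15 mm / 1000 = -0.015.

{"op": "nudge_tcp", "data": {"plan": {"tx":[0, 0, 0, 0, 0, 0, 0, 0, 0], "ty":[0, 0, 0, 0, 0, 0, 0, 0, 0], "tz":[-0.004, -0.008, -0.015, -0.02, -0.02, -0.02, -0.02, 0, 0], "rz":[0, 0, 0, 0, 0, 0, 0, 0, 0], "finger_gap":[0, 0, 0, 0, 0, 0, 0, 0, 0]}}}

```text
t: 8.72
tcp_pos: [620.9, -129.3, 96.0]
orientation: [0.697, 0.717, 0.0, 0.0]
contact_force: [0.0, -0.5, -5.6]
width: 24.9
finger_force: 59.5
```

```bash
python3 -c "
from h import *
go(514.1,170.9,100,-1.44)"
```

```text
tcp [ 620.9 -129.3   96. ] q [ 0.28  0.95 -0.28  1.38  0.3   0.85 -0.06] tool d [303.  -98.4  -4.1] tool-z turn 1.468 tilt [ 0.001 -0.    -1.   ]
```

In the tool's units: 19 mm / 1000 = 0.019, 10 mm / 1000 = 0.01.

{"op": "nudge_tcp", "data": {"plan": {"tx":[0.008, 0.019, 0.019, 0.019, 0.019, 0.019, 0.019, 0.019, 0.019, 0.019, 0.019, 0.019, 0.019, 0.019, 0.019, 0.019, 0.01, 0, 0], "ty":[-0.003, -0.006, -0.006, -0.006, -0.006, -0.006, -0.006, -0.006, -0.006, -0.006, -0.006, -0.006, -0.006, -0.006, -0.006, -0.006, -0.004, 0, 0], "tz":[0, 0, 0, 0, 0, 0, 0, 0, 0, 0, 0, 0, 0, 0, 0, 0, 0, 0, 0], "rz":[0, 0, 0, 0, 0, 0, 0, 0, 0, 0, 0, 0, 0, 0, 0, 0, 0, 0, 0], "finger_gap":[0, 0, 0, 0, 0, 0, 0, 0, 0, 0, 0, 0, 0, 0, 0, 0, 0, 0, 0]}}}

```text
t: 10.3
tcp_pos: [514.8, 171.0, 94.8]
orientation: [0.697, 0.717, -0.001, -0.0]
contact_force: [1.2, 0.2, -5.0]
width: 24.7
finger_force: 59.5
```

{"op": "nudge_tcp", "data": {"plan": {"tx":[0, 0, 0, 0, 0, 0, 0, 0, 0, 0, 0, 0, 0, 0, 0, 0, 0, 0], "ty":[0, 0, 0, 0, 0, 0, 0, 0, 0, 0, 0, 0, 0, 0, 0, 0, 0, 0], "tz":[0, 0, 0, 0, 0, 0, 0, 0, 0, 0, 0, 0, 0, 0, 0, 0, 0, 0], "rz":[0.0159, 0.0159, 0.0159, 0.0159, 0.0159, 0.0159, 0.0159, 0.0159, 0.0159, 0.0159, 0.0159, 0.0159, 0.0159, 0.0159, 0.008, 0, 0, 0], "finger_gap":[0, 0, 0, 0, 0, 0, 0, 0, 0, 0, 0, 0, 0, 0, 0, 0, 0, 0]}}}

```text
t: 11.8
tcp_pos: [515.4, 170.4, 95.2]
orientation: [0.997, 0.075, -0.0, 0.0]
contact_force: [-0.5, 0.2, -4.1]
width: 25.1
finger_force: 59.5
```

Run:
```python
from h import *
import cv2
go(514.1,170.9,26,-1.44)
a=viewer.read_camera("wrist");cv2.imwrite("pics/w4.png",a)
i=viewer.camera_info("wrist");V=i["view"]
b=np.radians(7.6);ux=np.array([np.cos(b),np.sin(b)])
for p in((514.1,170.9)+80*ux,):pass
for n,p in(("notch+x 0",[*(np.array((514.1,170.9))+41*ux),34]),("fixed tip",[*(np.array((504.2,245.3))+80*ux),50]),("end+x",[*(np.array((514.1,170.9))+41*ux+107*np.array([ux[1],-ux[0]])),54])):
    q=V[:3,:3]@p+V[:3,3];print(n,(i["K"]@q/q[2])[:2].round(0))
```

```text
tcp [515.4 170.4  95.2] q [-0.49  0.85  0.21  1.74 -0.29  0.58 -1.53] tool d [-1.2 -0.7 69.2] tool-z turn 0.019 tilt [-0. -0. -1.]
notch+x 0 [318. 152.]
fixed tip [199.  91.]
end+x [483. 159.]
```

View pics/w4.png

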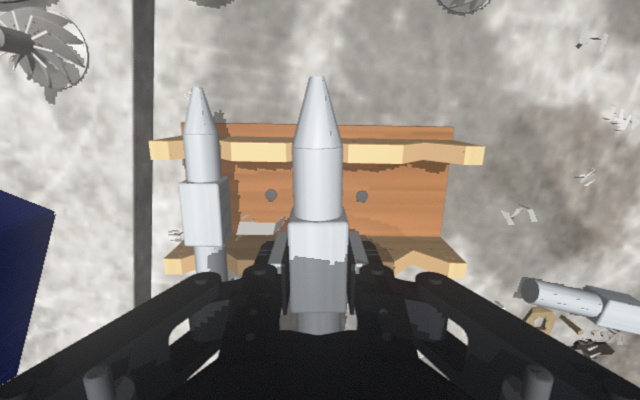

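The held pin's tip is at (317,76), and it points the same way as the fixed pin, whose tip is at (197,88). The rack's rail end is at (484,154), 2–3 mm toward +x from my estimate. I'll check where the held tip is.

Run:
```python
from h import *
b=np.radians(7.6);ux=np.array([np.cos(b),np.sin(b)]);uy=np.array([-ux[1],ux[0]])
o=sensors.get_obs()["tcp_pos"]
c=np.array((514.1,170.9))
for n,p,z in(("held",(317,76),o[2]+24.5),("fixed",(197,88),50),("end+x",(484,154),54),("end-",(150,150),54)):
    P=ray("wrist",p,z);print(n,P.round(1),"rack",((P-c)@ux).round(1),((P-c)@uy).round(1),"tool",((P-o[:2])@ux).round(1),((P-o[:2])@uy).round(1))
go(516,171,26,-1.44)
```

```text
held [595.7 183. ] rack 82.5 1.2 tool 81.3 1.7
fixed [584.8 257.4] rack 81.6 76.4 tool 80.3 76.9
end+x [572.   70.4] rack 44.1 -107.2 tool 42.8 -106.7
end- [542.3 284. ] rack 42.9 108.4 tool 41.6 108.9
tcp [515.4 170.6  95.3] q [-0.49  0.85  0.21  1.74 -0.29  0.58 -1.53] tool d [ 0.7 -0.4 69.3] tool-z turn 0.019 tilt [-0. -0. -1.]
```

The held tip sits 0.9 mm and 75.2 mm from the fixed tip, so it is on target. Lowering.

In the tool's units: 15 mm / 1000 = 0.015, 10 mm / 1000 = 0.01, 0.019 rad / 6.2832 = 0.003.

{"op": "nudge_tcp", "data": {"plan": {"tx":[0, 0, 0, 0, 0, 0, 0, 0, 0], "ty":[0, 0, 0, 0, 0, 0, 0, 0, 0], "tz":[0.01, 0.015, 0.015, 0.01, 0.005, 0.005, 0.003, 0, 0], "rz":[0.003, 0, 0, 0, 0, 0, 0, 0, 0], "finger_gap":[0, 0, 0, 0, 0, 0, 0, 0, 0]}}}

```text
t: 12.6
tcp_pos: [515.5, 171.1, 32.6]
orientation: [0.998, 0.065, 0.0, -0.0]
contact_force: [0.4, 0.7, -4.0]
width: 24.7
finger_force: 59.5
```

{"op": "nudge_tcp", "data": {"plan": {"tx":[0, 0, 0, 0, 0], "ty":[0, 0, 0, 0, 0], "tz":[0.002, 0.002, 0.002, 0, 0], "rz":[0, 0, 0, 0, 0], "finger_gap":[0, 0, 0, 0, 0]}}}

```text
t: 13.02
tcp_pos: [515.3, 171.2, 26.3]
orientation: [0.998, 0.065, 0.0, -0.0]
contact_force: [0.8, 1.3, -3.4]
width: 24.9
finger_force: 59.5
```

In the tool's units: 1 mm / 1000 = 0.001, 0.5 mm / 1000 = 0.0005.

{"op": "nudge_tcp", "data": {"plan": {"tx":[0, 0, 0, 0], "ty":[0, 0, 0, 0], "tz":[0.001, 0.0005, 0, 0], "rz":[0, 0, 0, 0], "finger_gap":[0, 0, 0, 0]}}}

```text
t: 13.35
tcp_pos: [515.5, 171.7, 25.5]
orientation: [0.998, 0.065, 0.0, -0.001]
contact_force: [-2.7, 3.4, 10.7]
width: 24.8
finger_force: 61.5
```

{"op": "nudge_tcp", "data": {"plan": {"tx":[0, 0, 0, 0, 0, 0, 0, 0, 0, 0, 0, 0, 0, 0, 0], "ty":[0, 0, 0, 0, 0, 0, 0, 0, 0, 0, 0, 0, 0, 0, 0], "tz":[0, 0, 0, 0, 0, 0, 0, -0.004, -0.01, -0.02, -0.02, -0.02, -0.02, 0, 0], "rz":[0, 0, 0, 0, 0, 0, 0, 0, 0, 0, 0, 0, 0, 0, 0], "finger_gap":[45, 45, 45, 45, 45, 45, 45, 45, 45, 45, 45, 45, 45, 60, 60]}}}

```text
t: 14.6
tcp_pos: [515.7, 171.3, 120.2]
orientation: [0.998, 0.065, 0.001, -0.0]
contact_force: [-0.6, 0.8, -0.9]
width: 59.7
finger_force: 0.0
```

```bash
python3 -c "
from h import *
go(453,-104.5,120,-.083)"
```

```text
tcp [515.7 171.3 120.2] q [-0.5   0.81  0.23  1.72 -0.28  0.64 -1.55] tool d [-9.790e+01  2.653e+02 -1.000e-01] tool-z turn -1.358 tilt [ 0.002  0.001 -1.   ]
```

The pin seated, with support force felt, and was released. Next is B.

In the tool's units: 19 mm / 1000 = 0.019, 18 mm / 1000 = 0.018.

{"op": "nudge_tcp", "data": {"plan": {"tx":[-0.007, -0.007, -0.007, -0.007, -0.007, -0.007, -0.007, -0.007, -0.007, -0.007, -0.007, -0.007, -0.007, -0.007, 0], "ty":[0.019, 0.019, 0.019, 0.019, 0.019, 0.019, 0.019, 0.019, 0.019, 0.019, 0.019, 0.019, 0.019, 0.018, 0], "tz":[0, 0, 0, 0, 0, 0, 0, 0, 0, 0, 0, 0, 0, 0, 0], "rz":[0, 0, 0, 0, 0, 0, 0, 0, 0, 0, 0, 0, 0, 0, 0], "finger_gap":[60, 60, 60, 60, 60, 60, 60, 60, 60, 60, 60, 60, 60, 60, 60]}}}

```text
t: 15.85
tcp_pos: [451.2, -107.9, 118.6]
orientation: [0.998, 0.063, -0.001, 0.001]
contact_force: [-0.6, -1.0, 0.6]
width: 59.4
finger_force: 0.0
```

{"op": "nudge_tcp", "data": {"plan": {"tx":[0, 0, 0, 0, 0, 0, 0, 0, 0, 0, 0, 0, 0, 0, 0, 0], "ty":[0, 0, 0, 0, 0, 0, 0, 0, 0, 0, 0, 0, 0, 0, 0, 0], "tz":[0, 0, 0, 0, 0, 0, 0, 0, 0, 0, 0, 0, 0, 0, 0, 0], "rz":[-0.0159, -0.0159, -0.0159, -0.0159, -0.0159, -0.0159, -0.0159, -0.0159, -0.0159, -0.0159, -0.0159, -0.0159, -0.0159, -0.0092, 0, 0], "finger_gap":[60, 60, 60, 60, 60, 60, 60, 60, 60, 60, 60, 60, 60, 60, 60, 60]}}}

```text
t: 17.18
tcp_pos: [452.3, -104.2, 118.6]
orientation: [0.737, 0.676, -0.0, -0.0]
contact_force: [0.7, -0.1, 0.8]
width: 60.1
finger_force: 0.0
```

Run:
```python
from h import *
import cv2
go(453,-104.5,-12,-.083)
cv2.imwrite("pics/w5.png",viewer.read_camera("wrist"))
```

```text
tcp [ 452.3 -104.2  118.6] q [ 0.29  0.72 -0.24  1.99  0.35  0.47 -0.28] tool d [ -0.3   0.8 130.6] tool-z turn -0.002 tilt [-0.001  0.    -1.   ]
```

View pics/w5.png

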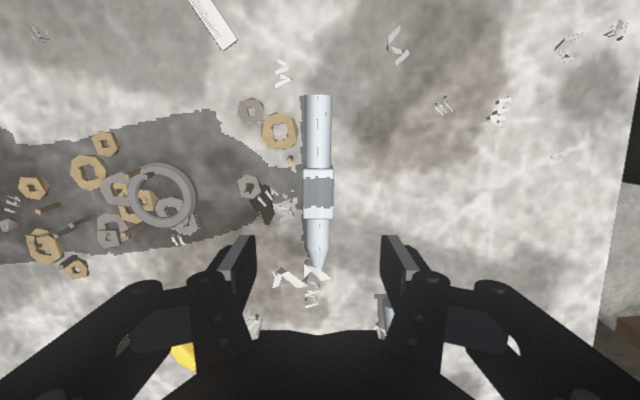

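B's grip is at about (318,193), centred between the fingers, with its tail at (318,95) and tip at (317,268). The nearest nut at (250,187) is outside the fingers if I open to only 48 mm.

Run:
```python
from h import *
for p,z in(((318,193.5),26),((317.5,95),13),((317,269),13)):print(ray("wrist",p,z).round(1))
P=ray("wrist",(318,193.5),26)
go(P[0],P[1],-12,-.075)
```

```text
[ 453.9 -104.5]
[460.3 -25.2]
[ 446.4 -181.4]
tcp [ 452.3 -104.2  118.6] q [ 0.29  0.72 -0.24  1.99  0.35  0.47 -0.28] tool d [-1.000e-01  1.600e+00  1.306e+02] tool-z turn -0.01 tilt [-0.  0. -1.]
```

{"op": "nudge_tcp", "data": {"plan": {"tx":[0, 0, 0, 0, 0, 0], "ty":[0, 0, 0, 0, 0, 0], "tz":[0.015, 0.02, 0.02, 0.02, 0, 0], "rz":[0, 0, 0, 0, 0, 0], "finger_gap":[48, 48, 48, 48, 48, 48]}}}

```text
t: 17.73
tcp_pos: [452.1, -104.1, 43.7]
orientation: [0.736, 0.677, -0.001, -0.001]
contact_force: [1.0, 0.5, -0.0]
width: 47.8
finger_force: 0.0
```

In the tool's units: 15 mm / 1000 = 0.015, 10 mm / 1000 = 0.01.

{"op": "nudge_tcp", "data": {"plan": {"tx":[0, 0, 0, 0, 0, 0, 0, 0], "ty":[0.0016, 0, 0, 0, 0, 0, 0, 0], "tz":[0.015, 0.015, 0.01, 0.008, 0.004, 0.0035, 0, 0], "rz":[0, 0, 0, 0, 0, 0, 0, 0], "finger_gap":[48, 48, 48, 48, 48, 48, 48, 48]}}}

```text
t: 18.4
tcp_pos: [454.2, -104.6, -11.2]
orientation: [0.736, 0.677, 0.0, 0.0]
contact_force: [-0.2, -0.7, 0.2]
width: 47.9
finger_force: 0.0
```

{"op": "nudge_tcp", "data": {"plan": {"tx":[0, 0, 0, 0, 0, 0, 0, 0, 0], "ty":[0, 0, 0, 0, 0, 0, 0, 0, 0], "tz":[0, 0, 0, 0, 0, 0, 0, 0, 0], "rz":[0, 0, 0, 0, 0, 0, 0, 0, 0], "finger_gap":[0, 0, 0, 0, 0, 0, 0, 0, 0]}}}

```text
t: 19.15
tcp_pos: [454.1, -104.6, -11.1]
orientation: [0.736, 0.677, 0.0, 0.0]
contact_force: [-0.7, -0.3, 11.1]
width: 24.6
finger_force: 59.2
```

Gripped. Lift, then carry to the place at y = -75.

In the tool's units: -20 mm / 1000 = -0.02, -15 mm / 1000 = -0.015, -0.1 rad / 6.2832 = -0.0159.

{"op": "nudge_tcp", "data": {"plan": {"tx":[0, 0, 0, 0, 0, 0, 0, 0, 0, 0, 0, 0, 0, 0, 0, 0, 0, 0], "ty":[0, 0, 0, 0, 0, 0, 0, 0, 0, 0, 0, 0, 0, 0, 0, 0, 0, 0], "tz":[-0.004, -0.008, -0.015, -0.02, -0.02, -0.02, -0.02, 0, 0, 0, 0, 0, 0, 0, 0, 0, 0, 0], "rz":[0, 0, 0, 0, 0, 0, 0, -0.0143, -0.0159, -0.0159, -0.0159, -0.0159, -0.0159, -0.0159, -0.0159, -0.0159, 0, 0], "finger_gap":[0, 0, 0, 0, 0, 0, 0, 0, 0, 0, 0, 0, 0, 0, 0, 0, 0, 0]}}}

```text
t: 20.65
tcp_pos: [453.9, -104.9, 95.7]
orientation: [0.374, 0.927, -0.0, 0.0]
contact_force: [-0.5, -1.2, -3.9]
width: 25.1
finger_force: 59.6
```

{"op": "nudge_tcp", "data": {"plan": {"tx":[0, 0, 0, 0, 0, 0, 0, 0, 0, 0, 0], "ty":[0, 0, 0, 0, 0, 0, 0, 0, 0, 0, 0], "tz":[0, 0, 0, 0, 0, 0, 0, 0, 0, 0, 0], "rz":[-0.0159, -0.0159, -0.0159, -0.0159, -0.0159, -0.0159, -0.0159, -0.0159, -0.0159, 0, 0], "finger_gap":[0, 0, 0, 0, 0, 0, 0, 0, 0, 0, 0]}}}

```text
t: 21.57
tcp_pos: [453.9, -104.7, 95.4]
orientation: [-0.065, 0.998, 0.0, -0.0]
contact_force: [-0.1, -0.7, -4.8]
width: 24.7
finger_force: 59.6
```

```bash
python3 -c "
from h import *
go(525.5,97,96,1.703)"
```

```text
tcp [ 453.9 -104.7   95.4] q [ 0.54  0.84 -0.7   2.    0.91  0.65  0.93] tool d [-97.2 190.6  -0.6] tool-z turn -0.002 tilt [-0.  0. -1.]
```

In the tool's units: 18 mm / 1000 = 0.018, 16 mm / 1000 = 0.016.

{"op": "nudge_tcp", "data": {"plan": {"tx":[-0.005, -0.009, -0.009, -0.009, -0.009, -0.009, -0.009, -0.009, -0.009, -0.009, -0.009, -0.002, 0, 0, 0], "ty":[0.01, 0.018, 0.018, 0.018, 0.018, 0.018, 0.018, 0.018, 0.018, 0.018, 0.016, 0.003, 0, 0, 0], "tz":[0, 0, 0, 0, 0, 0, 0, 0, 0, 0, 0, 0, 0, 0, 0], "rz":[0, 0, 0, 0, 0, 0, 0, 0, 0, 0, 0, 0, 0, 0, 0], "finger_gap":[0, 0, 0, 0, 0, 0, 0, 0, 0, 0, 0, 0, 0, 0, 0]}}}

```text
t: 22.82
tcp_pos: [524.0, 97.1, 95.3]
orientation: [-0.067, 0.998, -0.0, -0.0]
contact_force: [-0.1, 0.3, -3.8]
width: 24.6
finger_force: 59.7
```

Run:
```python
from h import *
import cv2
go(525.5,97,26,1.703)
cv2.imwrite("pics/w6.png",viewer.read_camera("wrist"))
```

```text
tcp [524.   97.1  95.3] q [ 0.12  0.91 -0.71  1.76  0.8   0.79  0.71] tool d [-1.5 -0.3 69.3] tool-z turn 0.002 tilt [-0.    -0.001 -1.   ]
```

View pics/w6.png

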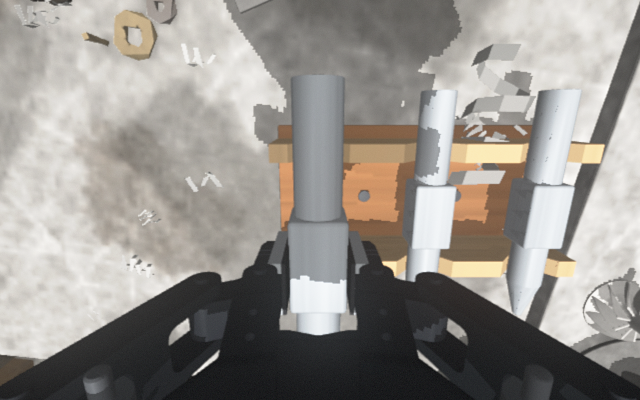

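Pin A lies in the middle place level with the fixed pin: tails at (438,91) and (560,92). The held pin's tail is at (318,76), over the free place. I'll check these numerically. This was my tenth and last picture.

Run:
```python
from h import *
b=np.radians(7.6);ux=np.array([np.cos(b),np.sin(b)]);uy=np.array([-ux[1],ux[0]])
c=np.array((516.1,171.2));z=sensors.get_obs()["tcp_pos"][2]
for n,p,h in(("held",(318,75),z+35),("A",(438.5,90),61),("fixed",(560,90),61),("rail end -x",(269,152),54)):
    P=ray("wrist",p,h)-c;print(n,(P@ux).round(1),(P@uy).round(1))
```

```text
held -79.7 -74.6
A -78.9 -3.2
fixed -79.1 68.7
rail end -x -41.2 -106.2
```

{"op": "nudge_tcp", "data": {"plan": {"tx":[-0.0015, 0, 0, 0, 0, 0, 0, 0, 0], "ty":[0, 0, 0, 0, 0, 0, 0, 0, 0], "tz":[0.01, 0.015, 0.015, 0.01, 0.005, 0.005, 0.003, 0, 0], "rz":[0, 0, 0, 0, 0, 0, 0, 0, 0], "finger_gap":[0, 0, 0, 0, 0, 0, 0, 0, 0]}}}

```text
t: 23.62
tcp_pos: [525.9, 98.1, 32.6]
orientation: [-0.068, 0.998, 0.0, 0.0]
contact_force: [-0.1, 0.8, -3.9]
width: 24.6
finger_force: 59.7
```

In the tool's units: 2 mm / 1000 = 0.002, -0.8 mm / 1000 = -0.0008.

{"op": "nudge_tcp", "data": {"plan": {"tx":[0, 0, 0, 0], "ty":[-0.0008, 0, 0, 0], "tz":[0.002, 0.002, 0.002, 0], "rz":[0, 0, 0, 0], "finger_gap":[0, 0, 0, 0]}}}

```text
t: 23.95
tcp_pos: [525.8, 97.5, 26.2]
orientation: [-0.068, 0.998, 0.0, 0.0]
contact_force: [-0.7, -0.6, -3.6]
width: 24.9
finger_force: 59.9
```

{"op": "nudge_tcp", "data": {"plan": {"tx":[0, 0, 0, 0], "ty":[0, 0, 0, 0], "tz":[0.001, 0.0005, 0, 0], "rz":[0, 0, 0, 0], "finger_gap":[0, 0, 0, 0]}}}

```text
t: 24.28
tcp_pos: [525.9, 97.6, 25.7]
orientation: [-0.068, 0.998, 0.0, 0.0]
contact_force: [-5.6, -0.8, 18.2]
width: 24.6
finger_force: 62.7
```

Seated (18 N support). Release with a small opening and retreat straight up.

In the tool's units: -20 mm / 1000 = -0.02, -10 mm / 1000 = -0.01.

{"op": "nudge_tcp", "data": {"plan": {"tx":[0, 0, 0, 0, 0, 0, 0, 0, 0, 0, 0, 0, 0, 0, 0, 0, 0], "ty":[0, 0, 0, 0, 0, 0, 0, 0, 0, 0, 0, 0, 0, 0, 0, 0, 0], "tz":[0, 0, 0, 0, 0, 0, 0, -0.004, -0.01, -0.02, -0.02, -0.02, -0.02, -0.02, -0.02, 0, 0], "rz":[0, 0, 0, 0, 0, 0, 0, 0, 0, 0, 0, 0, 0, 0, 0, 0, 0], "finger_gap":[45, 45, 45, 45, 45, 45, 45, 45, 45, 45, 45, 45, 45, 45, 45, 45, 45]}}}

```text
t: 25.7
tcp_pos: [526.0, 97.3, 160.1]
orientation: [-0.068, 0.998, 0.0, 0.001]
contact_force: [-0.2, 0.2, -1.2]
width: 45.0
finger_force: 0.0
```

{"op": "nudge_tcp", "data": {"plan": {"tx":[0.01, 0.01, 0.01, 0.01, 0.01, 0.01, 0.01, 0.01, 0.01, 0.01, 0.01, 0.01, 0.01, 0], "ty":[-0.02, -0.02, -0.02, -0.02, -0.02, -0.02, -0.02, -0.02, -0.02, -0.02, -0.02, -0.02, -0.02, 0], "tz":[0, 0, 0, 0, 0, 0, 0, 0, 0, 0, 0, 0, 0, 0], "rz":[0, 0, 0, 0, 0, 0, 0, 0, 0, 0, 0, 0, 0, 0], "finger_gap":[45, 45, 45, 45, 45, 45, 45, 45, 45, 45, 45, 45, 45, 45]}}}

```text
t: 26.87
tcp_pos: [430.3, -181.7, 158.1]
orientation: [-0.066, 0.998, -0.0, -0.001]
contact_force: [-0.3, -0.5, -0.3]
width: 45.0
finger_force: 0.0
```

Run:
```python
from h import *
import cv2
b=np.radians(7.6);ux=np.array([np.cos(b),np.sin(b)]);uy=np.array([-ux[1],ux[0]]);c=np.array((516.1,171.2))
im=viewer.read_camera("top");cv2.imwrite("pics/top9.png",im)
# grey steel blobs (low saturation) inside the rack outline, from the top view
hsv=cv2.cvtColor(im,cv2.COLOR_BGR2HSV)
i=viewer.camera_info("top");V=i["view"]
for y in(75,0,-75):
    # sample the profile across the rack y at three x stations, z=61 (pin top)
    for x in(-60,0,55,72):
        s=""
        for d in range(-21,22,3):
            p=np.array([*(c+x*ux+(y+d)*uy),61 if x else 63]);q=V[:3,:3]@p+V[:3,3];u=i["K"]@q/q[2]
            h=hsv[int(round(u[1])),int(round(u[0]))];s+=f"{h[0] if h[1]>60 else 0:3d}/{h[2]:3d} "
        print(y,x,s)
```

```text
75 -60   0/122   0/111  15/ 88   0/ 96   0/136   0/155   0/171   0/190   0/182   0/167   0/136  15/ 86  13/105   0/139   0/166 
75 0  14/140   0/ 75   0/ 69   0/118   0/186   0/188   0/189   0/191   0/192   0/191   0/188   0/172  13/156   0/162   0/171 
75 55   0/138   0/138   0/139   0/129   0/122   0/150   0/172   0/176   0/178   0/153   0/157   0/168   0/167   0/167   0/167 
75 72   0/139   0/136   0/136   0/133   0/143   0/147   0/168   0/174   0/159   0/163   0/166   0/167   0/167   0/162   0/167 
0 -60  15/ 88  16/ 85  14/ 97  14/ 91   0/137   0/155   0/175   0/189   0/181   0/166   0/134  14/ 97  15/ 94  16/ 87  16/ 84 
0 0  15/151  14/139   0/ 69   0/114   0/186   0/190   0/191   0/191   0/193   0/194   0/190   0/176  15/142  14/149  15/147 
0 55   0/140   0/139   0/144   0/148   0/121   0/139   0/173   0/177   0/174   0/164   0/138   0/143   0/139   0/134   0/134 
0 72   0/151   0/161   0/166   0/169   0/170   0/166   0/137   0/171   0/149   0/165   0/160   0/154   0/141   0/139   0/140 
-75 -60  14/ 97  14/ 95  14/ 90  15/ 86   0/128   0/155   0/174   0/189   0/195   0/166   0/134  13/ 79  14/ 87  15/ 85  14/ 94 
-75 0  14/156  15/155  14/134   0/ 97   0/196   0/194   0/197   0/197   0/199   0/200   0/193   0/180  14/133  14/154  14/153 
-75 55   0/135   0/136   0/133   0/129   0/128   0/152   0/170   0/176   0/179   0/159   0/131   0/136   0/135   0/132   0/132 
-75 72   0/138   0/136   0/137   0/139   0/139   0/133   0/149   0/177   0/172   0/137   0/139   0/139   0/139   0/136   0/137
```

All three pins show the same profile at every station I sampled: same y offset within the place, same height and same taper at +x. Handing in.

```bash
python3 -c "
from station import env, viewer, sensors
print(env.hand_in())"
```

```text
the job is handed in; nothing more can be done
None
```

Both tapered pins are seated in the rack's two free places with their tips along +x like the fixed pin, the square-ended pin was never touched, and the job was handed in at about 27 s; the hand-in returned no verdict.

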